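# Lock down the carton height stick and hold it drawn out

### The job

Swing the latch arm of the mounting plate closed over the foot of the carton height stick until it rests fully in its catch. Then squeeze the button in the side of the stick's grip all the way in, pull the grip straight up past the first stop to the second stop, and finish while still holding the stick fully drawn out there, with its foot still seated in the plate. Leave the packing things around it where they are.

Things in the scene. Friction and masses are not known exactly. Their poses are not given: they have to be found in the camera images.
- mount: Aluminium mounting plate 180 x 120 x 10 mm fixed to the bench; origin at the centre of its underside, z up. A shallow pocket in its middle takes the stick's foot; a fixed steel lip covers the foot's +y edge; the swing latch closes over the foot's -y edge. The latch pivots about a vertical axis at x=+70, y=-28 mm in this frame.
- latch (a joint): Angle of the flat steel latch arm (12 mm wide, underside 23.5 mm above the bench) about its vertical pivot, rad: 0 = closed, against its stop in the catch, arm along the mount's -x; grows to 1.4 as it swings out to the mount's -y (knob at pivot + 185 mm * (-cos a, -sin a) in the mount frame). Light friction (under 1 N at the knob); stays where it is left.
- latch_knob (a point): Centre of the upright black knob near the free end of the latch arm: a cylinder of 18 mm diameter and 48 mm height standing on the arm, 31 to 79 mm above the bench; this point is 55.5 mm above the bench and 185 mm from the pivot. Its x axis runs from the knob to the pivot.
- latch_catch (a point): Middle of the steel catch, a C-shaped clip 38 mm high and 16 mm wide near the mount's front edge (x=-74, y=-28 mm in the mount frame), open towards the mount's -y; the closed arm lies in it and the knob then stands 41 mm beyond it, away from the stick. Axes as the mount's.
- stick: Telescoping height stick, loose, 0.65 kg: aluminium foot 100 x 70 x 12 mm in the mount's pocket, origin at the centre of the foot's underside (10 mm above the bench), axes as the mount's; 28 mm outer tube to 95 mm above the origin. A lock bracket on its +x side reaches x=36 mm, z=110 mm. The lip and the closed latch keep the foot down (1.5 mm play); with the latch open only one edge is held.
- grip: The black T-grip on top of the inner tube: 24 mm (x) x 66 mm (y) x 40 mm (z). Its origin lies on the tube axis 146 mm below grip_center (at the foot while closed). It, with the button it carries, is what the fingers must hold at the end. Axes as the stick's.
- grip_center (a point): Middle of the T-grip (1 mm above its true middle), 156 mm above the bench with the stick closed and 256 mm at the second stop; the grip reaches from 21 mm below to 19 mm above it. Axes as the stick's: the button is in the +x face, so close the fingers along x, one on the button and one on the plain -x face.
- button (a joint): Press of the button in the grip's +x face, m: 0 = out, 0.007 = all in. Pad 30 (y) x 28 (z) mm, centred at grip_center's height. Out, it makes the grip 33 mm thick along x (face 21 mm from the axis); in, 26 mm. Takes about 6 N. Its steel toe locks the closed stick until pressed over 5 mm. Keep it squeezed while pulling; nothing locks at the stops and the stick springs back if let go.
- inner (a joint): Travel of the inner tube (with the grip) out of the middle tube, m: 0 = closed, 0.05 = its end, the first stop. It comes out first, against a return spring of 2 to 2.5 N.
- middle (a joint): Travel of the middle tube out of the outer tube, m: 0 = closed, 0.05 = its end; with both tubes at their ends the grip has risen 100 mm: the second stop, a hard end. It comes out second, against a return spring of 6 to 7 N.
- tape_roll: Bystander: roll of brown tape, 90 mm diameter, 48 mm high, lying flat beside the mount. Origin at the centre of its underside.
- marker_box: Bystander: small white paper box 60 x 35 x 30 mm near the mount. Origin at the centre of its underside.
- small_carton: Bystander: brown carton 100 x 140 x 60 mm with a tape strip and a white label, behind the mount. Origin at the centre of its underside.
There are look-alikes about, which are no part of the job. What is shaped like the mount but turquoise is not meant.

How it is judged:
By the outcome, as a careful person would: the job done as asked, in the order asked, and still so for the second after the job is handed in, while the arm keeps its last pose, push and grip.
It also fails if it takes over 45 s, if anything falls off the work surface, if the arm or the gripper's body presses on something with over 40 N, if the wrist force passes 120 N, or if a joint passes its speed limit or range.

### The arm

A 6-joint arm with a two-finger parallel gripper is mounted at the origin on the work surface. World frame = base frame: x ahead of the robot, y to its left, z up, the work surface at z = 0. Lengths are in m, angles in degrees, forces in N, time in s.
With the tool pointing down it reaches from about 0.35 to 0.725 m from the base axis. Payload 6 kg.
Tool frame: the origin (TCP) lies midway between the tips of the shut fingers; the grasp point (between the pads) lies 19 mm behind it; z points along the fingers, y is the direction in which the jaws open and shut (so a half turn about z gives the same grasp; the last joint's range is limited). The gripper opens to 85 mm and grips with 20 to 120 N. Pads are 22 mm wide; open, the fingers measure 114 mm over their backs; the gripper's body (76 mm by 85 mm) begins 54 mm behind the grasp point. The pads swing forward as they close: fully open they stand 13 mm farther back than shut.
Start: joints at [-47.458, 2.303, 4.859, 0, -92.561, -19.12], TCP at [0.239, -0.551, 0.231] pointing down, gripper open.
Joint ranges: [-146.85, 146.85], [-73.84, 115.35], [-62.03, 85.46], [-188.31, 113.3], [-161.28, -10.13], [-171.36, 171.36]. Speed limits (degrees/s): [147.25, 147.25, 172.46, 180, 180, 180].

### API

Orientations are given as [roll, pitch, yaw] about the fixed x, y, z axes, in that order (R = Rz(yaw) Ry(pitch) Rx(roll)).
In Python, from cell import ctrl, vision, workorder gives the robot as it stands.
- The arm moves only by the tool play_rows, never from a script. Its argument "steps" is a list of rows, each an object with "jaw": the opening, from 0 (shut) to 1 (fully open); "translation": the shift along the tool's x, y, z in mm, a list of three; "twist": the turn, a rotation vector about the tool's x, y, z in rad, a list of three. A call has 1 to 10 rows; each row shifts and turns the commanded pose from where the row before left it, along the tool's axes as they then stand; what a row does not reach is not made up. A row lasts 1/8 s, in which the tool goes at most 62.5 mm and 10.7 degrees, less where a joint would pass 70% of its speed; a pose out of reach is approached as far as the arm can. A call is refused whole if a number of a shift passes 62.5 or a number of a turn 0.188, either way. A call with a gripper value outside its range is refused whole. The fingers move at their own pace and stop on an object; "grip_force" is the grip in N (left out, the last holds). Time passes only in rows, so rows that do not move let the fingers close. It gives the time, the measured TCP pose, the force and the opening at its end, in the units of the state.
- ctrl.sense(): the state, without advancing time (a new reading comes with each control period).
- vision.camera(name): name is "scene" or "side" or "wrist"; returns (picture, depth): 384x512x3 uint8, red, green, blue; 384x512 float32, m along the optical axis (not along the pixel's ray), 0 where there is no reading.
- vision.camera_info(name): a dict with "intrinsics" (3x3 intrinsics, pixels), "k1" (the pictures are not rectified: a ray, as slopes to the right and down, at radius r is drawn at 1 + k1 r^2 times it, then the intrinsics apply), "cam_to_world" (4x4, takes a point from camera to world coordinates); the wrist camera has in their place "T_tool_cam" (4x4, takes a point from camera to tool coordinates, whose origin is the TCP and whose axes are the flange's). Camera axes: x right, y down, z forward; pixel columns grow to the right and rows downward; lengths in m; the calibration is good to about 2 mm. A picture is of the moment at which its call begins: read the wrist's pose just before it. camera_info takes no time and is no camera call.
- workorder.hand_in(): hands the job in, once; it reports no verdict.
The state is a dict: "time": time; "q": joint angles; "dq": joint speeds; "tau": joint torques, N m; "ee_pos": TCP position; "ee_rot": TCP orientation; "wrist_force": force on the tool from outside, world axes, zero at the start; "wrist_torque": the same for the moment, N m; "opening": opening from 0.0 (shut) to 1.0 (fully open).
Only numpy, scipy, OpenCV 4.12 (cv2) and the standard library are available. Lean on these libraries where they do the work, as an engineer would, in place of code of your own. Each camera call takes 0.05 s, during which the arm holds its last target. There are 200 camera calls.

## Working session

There is one attempt and no reset: what is moved stays moved. The work goes in short steps, Python scripts to look and compute and a tool call to move; the robot and the scene stay as the last step left them, time stands still between calls to the robot, and variables do not carry over. Pictures are saved under pics/ and viewed, about 8 in all and at most 12, crops included, and the job is handed in when it is done.

Besides the shell and the picture viewer there is one more tool, called after "Call:" as a command line: name --argument value ..., lists and objects as JSON in quotes. play_rows: Moves the arm, as the interface text tells. Its arguments: {"type":"object","properties":{"steps":{"type":"array","items":{"type":"object","properties":{"jaw":{"type":"number"},"translation":{"type":"array","items":{"type":"number"}},"twist":{"type":"array","items":{"type":"number"}}}}},"grip_force":{"type":"number"}},"required":["steps"]}

```bash
mkdir -p pics; cat > h.py <<'E'
import numpy as np, cv2
from cell import ctrl, vision, workorder
def take(n):
    s=ctrl.sense(); p,d=vision.camera(n); np.savez(f'pics/{n}.npz',p=p,d=d,pos=s['ee_pos'],rot=s['ee_rot']); return p,d
def load(n):
    z=np.load(f'pics/{n}.npz'); return z['p'],z['d'],z['pos'],z['rot']
from scipy.spatial.transform import Rotation as R
def T(n,pos=None,rot=None):
    i=vision.camera_info(n)
    if n!='wrist': return np.array(i['cam_to_world'])
    W=np.eye(4);W[:3,:3]=R.from_euler('xyz',rot,degrees=True).as_matrix();W[:3,3]=pos
    return W@np.array(i['T_tool_cam'])
def slopes(n,uv):
    i=vision.camera_info(n);K=np.array(i['intrinsics'])
    return cv2.undistortPoints(np.array(uv,float).reshape(-1,1,2),K,np.array([i['k1'],0,0,0,0.])).reshape(-1,2)
def px(n,uv,z=None):
    """world points of pixels, by depth or on plane z"""
    p,d,pos,rot=load(n);M=T(n,pos,rot);s=slopes(n,uv);out=[]
    for (u,v),a in zip(uv,s):
        r=np.array([a[0],a[1],1.])
        if z is None: w=np.median(d[int(v)-1:int(v)+2,int(u)-1:int(u)+2])
        else: w=(z-M[2,3])/(M[:3,:3]@r)[2]
        out.append(M[:3,:3]@(r*w)+M[:3,3])
    return np.round(out,4)
def save(n,name,crop=None,k=1):
    p=load(n)[0]
    if crop: x0,y0,x1,y1=crop;p=p[y0:y1,x0:x1]
    p=cv2.resize(p,None,fx=k,fy=k,interpolation=cv2.INTER_CUBIC)
    cv2.imwrite(f'pics/{name}.png',p[:,:,::-1])
E
python3 - <<'E'
from h import *
print(ctrl.sense())
for n in('scene','side'):
    take(n); print(n,T(n).round(3).tolist())
a,b=load('scene')[0],load('side')[0]
cv2.imwrite('pics/scene1.png',cv2.resize(a,(800,600))[:,:,::-1]);cv2.imwrite('pics/side1.png',cv2.resize(b,(800,600))[:,:,::-1])
E
```

```text
{'time': 0.0, 'q': array([-4.74575286e+01,  2.33650979e+00,  4.80058546e+00, -2.71519175e-02,
       -9.25614024e+01, -1.91163610e+01]), 'dq': array([ 0.09127541, -0.00144955, -0.01437722, -0.06978194, -0.04893626,
       -0.06886019]), 'tau': array([ 1.35092279e-03, -3.68229568e+01,  3.47425175e+01,  6.93233907e+00,
       -5.38908309e-03, -3.19405524e-05]), 'ee_pos': array([ 0.23844906, -0.55021346,  0.23028136]), 'ee_rot': array([ 1.79899157e+02, -6.24228251e-03, -1.56572694e+02]), 'wrist_force': array([-0.38270938,  0.27933964,  0.39374166]), 'wrist_torque': array([ 0.01709541, -0.04041001, -0.02566169]), 'opening': 0.9989126452823583}
scene [[-0.849, 0.418, -0.325, 0.857], [0.529, 0.66, -0.533, 0.642], [-0.008, -0.625, -0.781, 0.901], [0.0, 0.0, 0.0, 1.0]]
side [[-0.971, -0.196, 0.14, 0.448], [-0.24, 0.759, -0.604, 0.606], [0.013, -0.62, -0.784, 0.774], [0.0, 0.0, 0.0, 1.0]]
```

View pics/scene1.png

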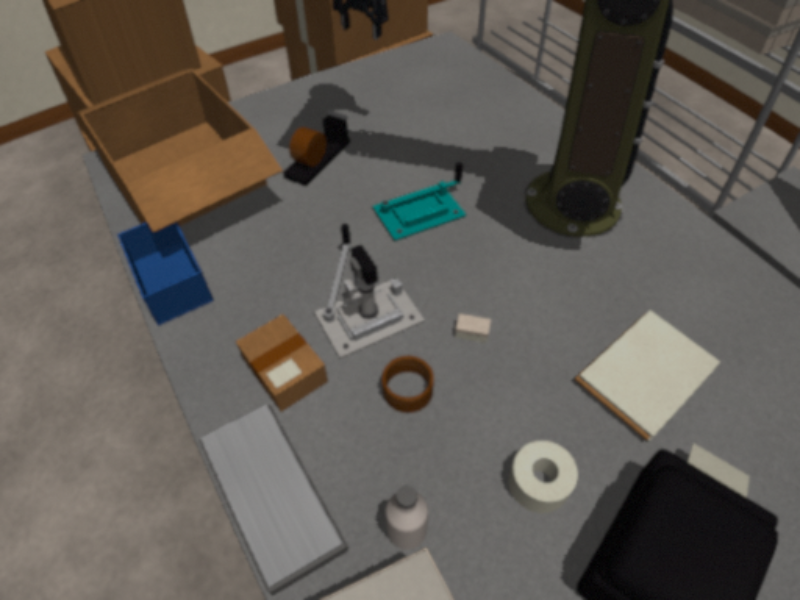

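View pics/side1.png

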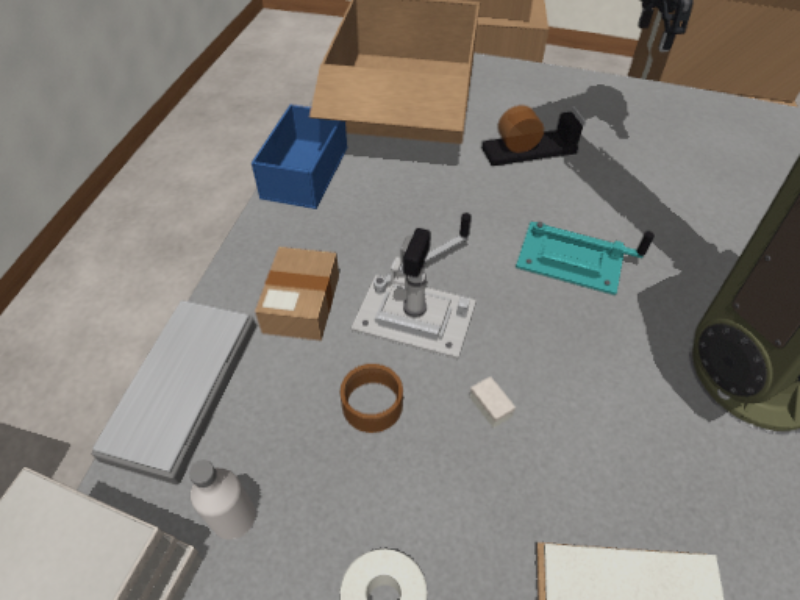

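Scene picture: the silver mount is at (368,315) with its knob at (346,235). The look-alike is the turquoise plate at (418,210) with its knob at (459,172). In the side picture the silver plate is at (415,315) with its knob at (465,225), and the turquoise plate is at (572,257) with its knob at (646,243). I choose the silver one and check it in a close crop.

```bash
python3 - <<'E'
from h import *
a=load('scene')[0][135:235,190:290];b=load('side')[0][130:230,215:315]
c=np.hstack([cv2.resize(x,(400,400),interpolation=cv2.INTER_CUBIC) for x in(a,b)])
cv2.imwrite('pics/crop1.png',c[:,:,::-1])
E
```

```text
(no output)
```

View pics/crop1.png

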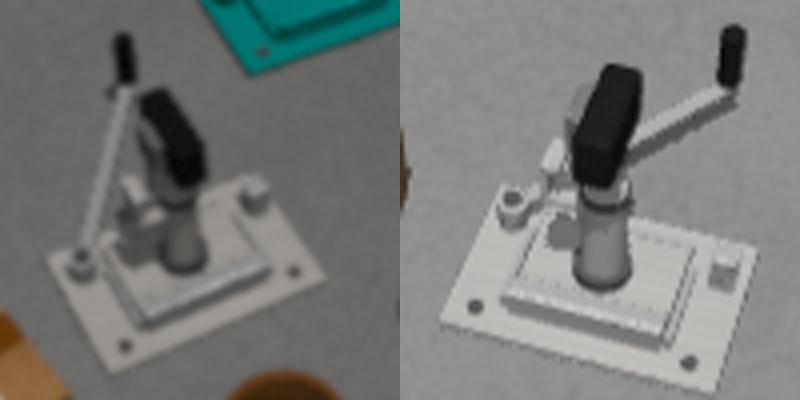

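```bash
python3 - <<'E'
from h import *
f=lambda L,o:[((u+.5)/4-.5+o[0],(v+.5)/4-.5+o[1]) for u,v in L]
S=lambda L:f(L,(190,135)); D=lambda L:f(L,(215,130))
print('sc corners',px('scene',S([(48,260),(112,372),(325,280)]),.010).tolist())
print('sd corners',px('side',D([(100,185),(40,322),(315,392),(357,248)]),.010).tolist())
print('holes z.01',px('scene',S([(125,346),(294,271)]),.010).tolist(),px('side',D([(75,306),(289,362)]),.010).tolist())
print('knob top',px('scene',S([(124,38)]),.079).tolist(),px('side',D([(333,30)]),.079).tolist())
print('knob depth',px('scene',S([(125,60)])).tolist(),px('side',D([(331,60)])).tolist())
print('pivot',px('scene',S([(82,262)]),.03).tolist(),px('side',D([(113,200)]),.03).tolist())
print('catch',px('scene',S([(257,182)]),.045).tolist(),px('side',D([(325,252)]),.045).tolist())
print('grip top ctr',px('scene',S([(172,115)]),.175).tolist(),px('side',D([(215,90)]),.175).tolist(),px('side',D([(215,90)])))
# grip top points from depth
for n in('scene','side'):
    p,d,_,_=load(n); pts=[];uv=[(u,v) for v in range(135,210) for u in range(190,330)]
    P=px(n,uv);m=(P[:,2]>.168)&(P[:,2]<.182)
    if m.sum()>5:
        Q=P[m][:,:2].astype(np.float32);print(n,m.sum(),Q.mean(0),cv2.minAreaRect(Q))
E
```

```text
sc corners [[0.6504, -0.0276, 0.01], [0.6567, 0.0877, 0.01], [0.4827, 0.1006, 0.01]]
sd corners [[0.6502, -0.0266, 0.01], [0.6557, 0.0923, 0.01], [0.4785, 0.1009, 0.01], [0.4727, -0.0163, 0.01]]
holes z.01 [[0.6381, 0.073, 0.01], [0.4978, 0.0811, 0.01]] [[0.6379, 0.0749, 0.01], [0.4982, 0.0832, 0.01]]
knob top [[0.5159, -0.1429, 0.079]] [[0.5177, -0.142, 0.079]]
knob depth [[0.5209, -0.1346, 0.064]] [[0.5155, -0.1309, 0.062]]
pivot [[0.6344, 0.0027, 0.03]] [[0.6332, 0.0003, 0.03]]
catch [[0.4904, 0.0169, 0.045]] [[0.4904, 0.0204, 0.045]]
grip top ctr [[0.5635, 0.0312, 0.175]] [[0.5635, 0.0264, 0.175]] [[0.5637 0.0254 0.174 ]]
scene 194 [0.5686815  0.03763815] ((0.5687767863273621, 0.034530751407146454), (0.06516718864440918, 0.030601393431425095), 85.0174560546875)
side 257 [0.5657236 0.0384323] ((0.5686833262443542, 0.03496582806110382), (0.06631186604499817, 0.03142698109149933), 86.19571685791016)
```

```bash
cat >> h.py <<'E'
def plan(start,wps):
    """start (x,y,z,yaw), wps [(x,y,z,yaw,n)]: tool-frame rows (mm, rad), tool pointing down"""
    x,y,z,w=start;rows=[]
    for X,Y,Z,W,n in wps:
        ax,ay,az,aw=x,y,z,w
        for i in range(1,n+1):
            t=i/n;c=np.radians(w);tx,ty,tz,tw=[a+(b-a)*t for a,b in((ax,X),(ay,Y),(az,Z),(aw,W))]
            dx,dy=tx-x,ty-y
            r=[round(1e3*(np.cos(c)*dx+np.sin(c)*dy),1),round(1e3*(np.sin(c)*dx-np.cos(c)*dy),1),round(1e3*(z-tz),1)]
            g=round(-np.radians(tw-w),3)
            a,b=r[0]/1e3,r[1]/1e3
            x+=np.cos(c)*a+np.sin(c)*b;y+=np.sin(c)*a-np.cos(c)*b;z-=r[2]/1e3;w-=np.degrees(g)
            rows.append((r,g))
    for r in rows: print(*r)
    print('end',round(x,4),round(y,4),round(z,4),round(w,2))
E
python3 - <<'E'
from h import *
print(px('side',[(413,155)],.05),px('side',[(341,144),(400,180),(330,170)],.01))
plan((.2385,-.5502,.2303,-156.57),[(.556,-.173,.2303,-128,10),(.556,-.173,.042,-128,4)])
E
```

```text
[[ 0.2002 -0.1868  0.05  ]] [[ 0.3967 -0.2205  0.01  ]
 [ 0.2237 -0.1226  0.01  ]
 [ 0.4155 -0.1097  0.01  ]]
[np.float64(-44.1), np.float64(22.0), 0.0] -0.05
[np.float64(-45.2), np.float64(19.7), 0.0] -0.05
[np.float64(-46.1), np.float64(17.5), 0.0] -0.05
[np.float64(-46.9), np.float64(15.1), 0.0] -0.049
[np.float64(-47.6), np.float64(12.9), 0.0] -0.05
[np.float64(-48.2), np.float64(10.4), 0.0] -0.05
[np.float64(-48.7), np.float64(8.0), 0.0] -0.05
[np.float64(-49.0), np.float64(5.6), 0.0] -0.05
[np.float64(-49.2), np.float64(3.1), 0.0] -0.05
[np.float64(-49.3), np.float64(0.7), 0.0] -0.05
[np.float64(0.0), np.float64(-0.0), 47.1] 0.0
[np.float64(0.0), np.float64(-0.0), 47.1] 0.0
[np.float64(0.0), np.float64(-0.0), 47.0] 0.0
[np.float64(0.0), np.float64(-0.0), 47.1] 0.0
end 0.556 -0.1729 0.042 -127.98
```

Call:
play_rows --steps '[{"jaw": 0,"translation": [-44,22,0],"twist": [0,0,-0.05]},{"jaw": 0,"translation": [-45,20,0],"twist": [0,0,-0.05]},{"jaw": 0,"translation": [-46,17.5,0],"twist": [0,0,-0.05]},{"jaw": 0,"translation": [-47,15,0],"twist": [0,0,-0.05]},{"jaw": 0,"translation": [-47.5,13,0],"twist": [0,0,-0.05]},{"jaw": 0,"translation": [-48,10.5,0],"twist": [0,0,-0.05]},{"jaw": 0,"translation": [-48.5,8,0],"twist": [0,0,-0.05]},{"jaw": 0,"translation": [-49,5.5,0],"twist": [0,0,-0.05]},{"jaw": 0,"translation": [-49,3,0],"twist": [0,0,-0.05]},{"jaw": 0,"translation": [-49,0.5,0],"twist": [0,0,-0.05]}]'

```text
time: 1.35
ee_pos: [0.5556, -0.1724, 0.2309]
ee_rot: [180.0, -0.0, -127.8]
wrist_force: [0.1, -0.3, -0.1]
opening: 0.005
```

Call:
play_rows --steps '[{"jaw": 0},{"jaw": 0},{"jaw": 0}]'

```text
schema error: expected keys jaw, translation, twist
```

```bash
python3 - <<'E'
from h import *
take('wrist');save('wrist','w1',k=1.5)
E
```

```text
(no output)
```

View pics/w1.png

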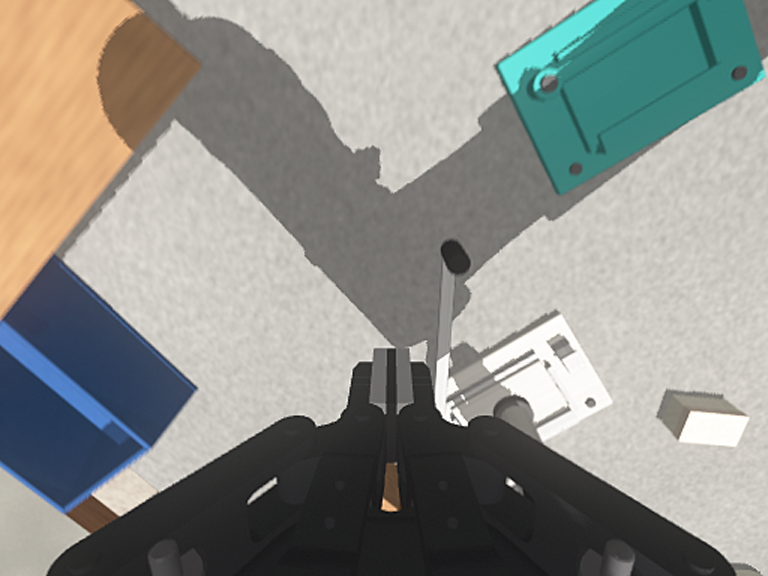

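Wrist: the silver latch's knob is at about (457,258) to the right of the shut fingers (390,360). The descent spot is free; blue bin and carton are well off to the left.

Call:
play_rows --steps '[{"jaw": 0,"translation": [0,0,47],"twist": [0,0,0]},{"jaw": 0,"translation": [0,0,47],"twist": [0,0,0]},{"jaw": 0,"translation": [0,0,47],"twist": [0,0,0]},{"jaw": 0,"translation": [0,0,47],"twist": [0,0,0]},{"jaw": 0,"translation": [0,0,0],"twist": [0,0,0]}]'

```text
time: 2.02
ee_pos: [0.5517, -0.1735, 0.0388]
ee_rot: [179.6, -0.3, -128.0]
wrist_force: [-1.2, 0.0, 0.9]
opening: 0.0
```

```bash
python3 - <<'E'
from h import *
s=ctrl.sense();print(s['ee_pos'],s['ee_rot'],s['wrist_force'])
P=np.array([.633,.005])
def wp(a,off,n):
    r=np.radians(a);k=P-.185*np.array([np.cos(r),np.sin(r)]);t=np.array([-np.sin(r),np.cos(r)])
    q=k-t*off;return (*q,.043,-180+a,n)
plan((*s['ee_pos'],s['ee_rot'][2]),[wp(52,.026,2)]+[wp(52-(55.3*i/12),.0235,1) for i in range(13)])
E
```

```text
[ 0.55174673 -0.17354543  0.0387848 ] [ 179.56216356   -0.26227426 -127.95777811] [-1.23743216  0.00236501  0.914733  ]
[np.float64(-2.9), np.float64(9.9), np.float64(-2.1)] 0.0
[np.float64(-2.8), np.float64(10.0), np.float64(-2.1)] 0.001
[np.float64(-0.0), np.float64(2.5), np.float64(-0.0)] -0.0
[np.float64(1.3), np.float64(14.9), np.float64(-0.0)] 0.08
[np.float64(1.2), np.float64(15.0), np.float64(-0.0)] 0.081
[np.float64(1.3), np.float64(14.9), np.float64(-0.0)] 0.08
[np.float64(1.3), np.float64(14.9), np.float64(-0.0)] 0.08
[np.float64(1.3), np.float64(15.0), np.float64(-0.0)] 0.081
[np.float64(1.3), np.float64(14.9), np.float64(-0.0)] 0.08
[np.float64(1.3), np.float64(15.0), np.float64(-0.0)] 0.081
[np.float64(1.3), np.float64(14.9), np.float64(-0.0)] 0.08
[np.float64(1.3), np.float64(14.9), np.float64(-0.0)] 0.081
[np.float64(1.3), np.float64(15.0), np.float64(-0.0)] 0.08
[np.float64(1.3), np.float64(14.9), np.float64(-0.0)] 0.08
[np.float64(1.2), np.float64(15.0), np.float64(-0.0)] 0.081
end 0.447 -0.0078 0.043 -183.31
```

Call:
play_rows --steps '[{"jaw": 0,"translation": [0,0,0],"twist": [0,0,0]},{"jaw": 0,"translation": [0,0,0],"twist": [0,0,0]}]'

```text
time: 2.28
ee_pos: [0.5564, -0.174, 0.0461]
ee_rot: [-179.8, 0.1, -127.9]
wrist_force: [0.3, 0.2, 1.0]
opening: 0.001
```

Call:
play_rows --steps '[{"jaw": 0,"translation": [0,8,0],"twist": [0,0,0]},{"jaw": 0,"translation": [0,8,0],"twist": [0,0,0]},{"jaw": 0,"translation": [0,8,0],"twist": [0,0,0]},{"jaw": 0,"translation": [1.3,15,0],"twist": [0,0,0.08]},{"jaw": 0,"translation": [1.3,15,0],"twist": [0,0,0.08]},{"jaw": 0,"translation": [1.3,15,0],"twist": [0,0,0.08]},{"jaw": 0,"translation": [1.3,15,0],"twist": [0,0,0.08]}]'

```text
time: 3.15
ee_pos: [0.4893, -0.1202, 0.0435]
ee_rot: [-180.0, 0.0, -146.4]
wrist_force: [0.6, -0.4, 0.4]
opening: 0.002
```

```bash
python3 - <<'E'
from h import *
take('scene');take('side')
a=load('scene')[0][125:235,180:290];b=load('side')[0][120:230,215:325]
c=np.hstack([cv2.resize(x,(400,400),interpolation=cv2.INTER_CUBIC) for x in(a,b)])
cv2.imwrite('pics/crop2.png',c[:,:,::-1])
E
```

```text
(no output)
```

View pics/crop2.png

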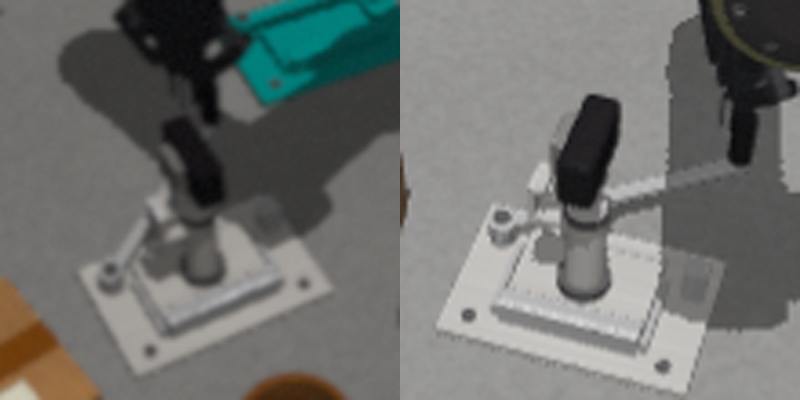

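The crop shows the latch moving with the fingers: the knob is now at side-crop (740,150). I'll go on along the arc.

Call:
play_rows --steps '[{"jaw": 0,"translation": [1.3,15,0],"twist": [0,0,0.08]},{"jaw": 0,"translation": [1.3,15,0],"twist": [0,0,0.08]},{"jaw": 0,"translation": [1.3,15,0],"twist": [0,0,0.08]},{"jaw": 0,"translation": [1.3,15,0],"twist": [0,0,0.08]},{"jaw": 0,"translation": [1.3,15,0],"twist": [0,0,0.08]},{"jaw": 0,"translation": [1.3,15,0],"twist": [0,0,0.08]},{"jaw": 0,"translation": [1,11,0],"twist": [0,0,0.06]},{"jaw": 0,"translation": [0,0,0],"twist": [0,0,0]}]'

```text
time: 4.25
ee_pos: [0.4469, -0.0299, 0.0435]
ee_rot: [180.0, 0.0, -177.0]
wrist_force: [0.1, 0.2, -0.5]
opening: 0.001
```

Call:
play_rows --steps '[{"jaw": 0,"translation": [0.3,3,0],"twist": [0,0,0.02]},{"jaw": 0,"translation": [0,3,0],"twist": [0,0,0.02]}]'

```text
time: 4.5
ee_pos: [0.4462, -0.0245, 0.0433]
ee_rot: [-180.0, -0.0, -179.6]
wrist_force: [-0.8, -0.8, 0.4]
opening: -0.0
```

Call:
play_rows --steps '[{"jaw": 0,"translation": [0,3,0],"twist": [0,0,0.02]}]'

```text
time: 4.62
ee_pos: [0.4462, -0.0214, 0.0432]
ee_rot: [-180.0, -0.0, 179.3]
wrist_force: [-1.1, 0.1, -0.2]
opening: -0.0
```

Call:
play_rows --steps '[{"jaw": 0,"translation": [0,3,0],"twist": [0,0,0.02]},{"jaw": 0,"translation": [0,3,0],"twist": [0,0,0.02]},{"jaw": 0,"translation": [0,3,0],"twist": [0,0,0.01]}]'

```text
time: 5.0
ee_pos: [0.4465, -0.0121, 0.0433]
ee_rot: [180.0, -0.0, 176.4]
wrist_force: [1.1, -0.4, 0.2]
opening: 0.0
```

Call:
play_rows --steps '[{"jaw": 0,"translation": [0,2,0],"twist": [0,0,0]},{"jaw": 0,"translation": [0,2,0],"twist": [0,0,0]}]'

```text
time: 5.25
ee_pos: [0.4467, -0.0081, 0.0433]
ee_rot: [180.0, -0.0, 176.5]
wrist_force: [-1.2, -1.4, -1.2]
opening: -0.001
```

Call:
play_rows --steps '[{"jaw": 0,"translation": [0,1.5,0],"twist": [0,0,0]},{"jaw": 0,"translation": [0,0,0],"twist": [0,0,0]}]'

```text
time: 5.5
ee_pos: [0.4467, -0.0077, 0.0433]
ee_rot: [-179.9, -0.0, 176.5]
wrist_force: [-0.4, -4.8, -0.2]
opening: -0.001
```

Call:
play_rows --steps '[{"jaw": 0,"translation": [0,1,0],"twist": [0,0,0]},{"jaw": 0,"translation": [0,0.5,0],"twist": [0,0,0]},{"jaw": 0,"translation": [0,0,0],"twist": [0,0,0]}]'

```text
time: 5.88
ee_pos: [0.4466, -0.0075, 0.0433]
ee_rot: [-179.8, -0.0, 176.4]
wrist_force: [0.5, -11.1, -1.0]
opening: -0.004
```

Stiff stop at the predicted place (11 N). Back off, rise and check.

Call:
play_rows --steps '[{"jaw": 0,"translation": [0,-15,0],"twist": [0,0,0]},{"jaw": 0,"translation": [0,-20,0],"twist": [0,0,0]},{"jaw": 0,"translation": [0,-20,-50],"twist": [0,0,0]},{"jaw": 0,"translation": [0,-30,-50],"twist": [0,0,0]},{"jaw": 1,"translation": [0,-30,-55],"twist": [0,0,0]},{"jaw": 1,"translation": [0,-30,-55],"twist": [0,0,0]},{"jaw": 1,"translation": [0,0,0],"twist": [0,0,0]},{"jaw": 1,"translation": [0,0,0],"twist": [0,0,0]}]'

```text
time: 6.88
ee_pos: [0.438, -0.1499, 0.2524]
ee_rot: [179.9, -0.0, 176.5]
wrist_force: [-0.1, -0.1, -0.2]
opening: 0.848
```

```bash
python3 - <<'E'
from h import *
take('scene');take('side')
a=load('scene')[0][125:235,180:290];b=load('side')[0][120:230,215:325]
c=np.hstack([cv2.resize(x,(400,400),interpolation=cv2.INTER_CUBIC) for x in(a,b)])
cv2.imwrite('pics/crop3.png',c[:,:,::-1])
for n in('scene','side'):
    P=px(n,[(u,v) for v in range(125,235) for u in range(180,325)]);m=(P[:,2]>.168)&(P[:,2]<.182)&(abs(P[:,0]-.565)<.05)&(abs(P[:,1]-.036)<.05)
    Q=P[m][:,:2].astype(np.float32)
    for t in(.173,):
        H=P[m&(P[:,2]>t)][:,:2].astype(np.float32);print(n,len(H),H.min(0),H.max(0),cv2.minAreaRect(H))
    m=(P[:,2]>.145)&(P[:,2]<.165)&(abs(P[:,0]-.565)<.05)&(abs(P[:,1]-.036)<.05);print('sides',P[m].min(0),P[m].max(0))
E
```

```text
scene 114 [0.5549 0.0029] [0.5763 0.0644] ((0.5649561285972595, 0.03409978747367859), (0.06190919503569603, 0.019791781902313232), 82.83554077148438)
sides [0.5587 0.0077 0.1451] [0.5871 0.0683 0.1649]
side 130 [0.556  0.0072] [0.574  0.0651] ((0.5648825168609619, 0.036099016666412354), (0.057894956320524216, 0.01734364777803421), 89.02071380615234)
sides [0.5503 0.0098 0.1454] [0.5871 0.0691 0.1649]
```

View pics/crop3.png

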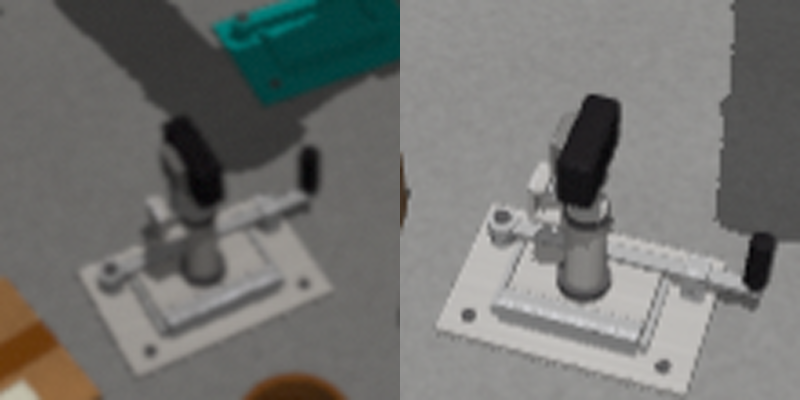

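The latch arm lies in the catch: knob at (310,170) and (760,262) in the crop, beyond the catch. Next is the grip.

```bash
python3 - <<'E'
from h import *
s=ctrl.sense();p=s['ee_pos'];print(p,s['ee_rot'],s['opening'])
plan((.438,-.1499,.2524,-183.5),[(.5655,.036,.2524,-93.3,10),(.5655,.036,.135,-93.3,8)])
E
```

```text
[ 0.43774275 -0.14950279  0.25157168] [ 1.79968548e+02 -1.16298184e-01  1.76528869e+02] 0.994727933142291
[np.float64(-11.6), np.float64(19.3), 0.0] -0.157
[np.float64(-14.5), np.float64(17.3), 0.0] -0.158
[np.float64(-17.0), np.float64(14.8), 0.0] -0.157
[np.float64(-19.1), np.float64(12.0), 0.0] -0.158
[np.float64(-20.8), np.float64(8.8), 0.0] -0.157
[np.float64(-21.8), np.float64(5.4), 0.0] -0.158
[np.float64(-22.5), np.float64(1.9), 0.0] -0.157
[np.float64(-22.5), np.float64(-1.6), 0.0] -0.157
[np.float64(-21.9), np.float64(-5.1), 0.0] -0.158
[np.float64(-20.9), np.float64(-8.5), 0.0] -0.157
[np.float64(-0.0), np.float64(0.0), 14.7] -0.0
[np.float64(-0.0), np.float64(0.0), 14.6] -0.0
[np.float64(-0.0), np.float64(0.0), 14.7] -0.0
[np.float64(-0.0), np.float64(0.0), 14.7] -0.0
[np.float64(-0.0), np.float64(0.0), 14.7] -0.0
[np.float64(-0.0), np.float64(0.0), 14.7] -0.0
[np.float64(-0.0), np.float64(0.0), 14.6] -0.0
[np.float64(-0.0), np.float64(0.0), 14.7] -0.0
end 0.5655 0.036 0.135 -93.32
```

Call:
play_rows --steps '[{"jaw": 1,"translation": [-11.5,19.5,0],"twist": [0,0,-0.157]},{"jaw": 1,"translation": [-14.5,17.5,0],"twist": [0,0,-0.158]},{"jaw": 1,"translation": [-17,15,0],"twist": [0,0,-0.157]},{"jaw": 1,"translation": [-19,12,0],"twist": [0,0,-0.158]},{"jaw": 1,"translation": [-21,9,0],"twist": [0,0,-0.157]},{"jaw": 1,"translation": [-22,5.5,0],"twist": [0,0,-0.158]},{"jaw": 1,"translation": [-22.5,2,0],"twist": [0,0,-0.157]},{"jaw": 1,"translation": [-22.5,-1.5,0],"twist": [0,0,-0.157]},{"jaw": 1,"translation": [-22,-5,0],"twist": [0,0,-0.158]},{"jaw": 1,"translation": [-21,-8.5,0],"twist": [0,0,-0.157]}]'

```text
time: 8.22
ee_pos: [0.5652, 0.0386, 0.2516]
ee_rot: [179.9, -0.0, -92.9]
wrist_force: [-0.1, -0.4, -0.2]
opening: 1.001
```

Call:
play_rows --steps '[{"jaw": 1,"translation": [0,0,0],"twist": [0,0,0]},{"jaw": 1,"translation": [0,0,0],"twist": [0,0,0]},{"jaw": 1,"translation": [0,0,0],"twist": [0,0,0]},{"jaw": 1,"translation": [0,0,0],"twist": [0,0,0]}]'

```text
time: 8.72
ee_pos: [0.5652, 0.037, 0.2532]
ee_rot: [-180.0, 0.0, -93.4]
wrist_force: [1.1, -0.3, 0.0]
opening: 1.0
```

Call:
play_rows --steps '[{"jaw": 1,"translation": [0,0,10],"twist": [0,0,0]},{"jaw": 1,"translation": [0,0,18],"twist": [0,0,0]},{"jaw": 1,"translation": [0,0,18],"twist": [0,0,0]},{"jaw": 1,"translation": [0,0,18],"twist": [0,0,0]},{"jaw": 1,"translation": [0,0,18],"twist": [0,0,0]},{"jaw": 1,"translation": [0,0,18],"twist": [0,0,0]},{"jaw": 1,"translation": [0,0,12],"twist": [0,0,0]},{"jaw": 1,"translation": [0,0,5],"twist": [0,0,0]},{"jaw": 1,"translation": [0,0,0],"twist": [0,0,0]},{"jaw": 1,"translation": [0,0,0],"twist": [0,0,0]}]'

```text
time: 9.98
ee_pos: [0.5657, 0.0374, 0.1369]
ee_rot: [-179.9, 0.0, -93.3]
wrist_force: [0.9, 0.1, 0.1]
opening: 0.998
```

```bash
python3 - <<'E'
from h import *
take('wrist');save('wrist','w2',k=1.5)
s=ctrl.sense();print(s['ee_pos'],s['wrist_force'])
E
```

```text
[0.56571465 0.03743506 0.13682598] [0.04779726 0.94971709 0.26709967]
```

View pics/w2.png

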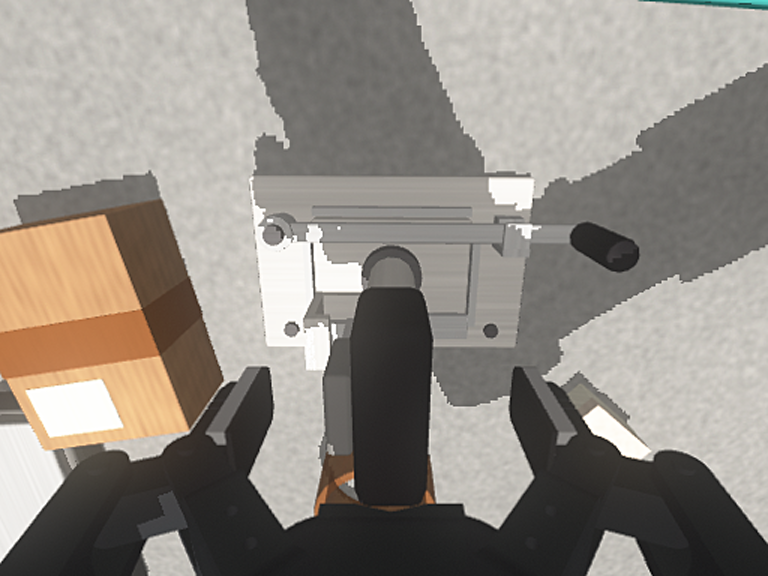

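The wrist view shows the pads at x≈270 and 512 straddling the grip (353–432), with the button on its left (+x) face. The latch arm lies along the plate in its catch at (515,235). Close.

Call:
play_rows --grip_force 60 --steps '[{"jaw": 0.5,"translation": [0,0,0],"twist": [0,0,0]},{"jaw": 0.42,"translation": [0,0,0],"twist": [0,0,0]},{"jaw": 0.36,"translation": [0,0,0],"twist": [0,0,0]},{"jaw": 0.3,"translation": [0,0,0],"twist": [0,0,0]},{"jaw": 0,"translation": [0,0,0],"twist": [0,0,0]},{"jaw": 0,"translation": [0,0,0],"twist": [0,0,0]},{"jaw": 0,"translation": [0,0,0],"twist": [0,0,0]}]'

```text
time: 10.9
ee_pos: [0.5659, 0.0374, 0.1369]
ee_rot: [-179.9, 0.0, -93.3]
wrist_force: [2.6, 1.5, 5.1]
opening: 0.278
```

Call:
play_rows --steps '[{"jaw": 0,"translation": [0,0,-2],"twist": [0,0,0]},{"jaw": 0,"translation": [0,0,-4],"twist": [0,0,0]},{"jaw": 0,"translation": [0,0,-4],"twist": [0,0,0]}]'

```text
time: 11.28
ee_pos: [0.5649, 0.0374, 0.1451]
ee_rot: [179.9, -0.0, -93.3]
wrist_force: [2.4, 1.2, -4.2]
opening: 0.273
```

Call:
play_rows --steps '[{"jaw": 0,"translation": [0,0,-6],"twist": [0,0,0]},{"jaw": 0,"translation": [0,0,-6],"twist": [0,0,0]},{"jaw": 0,"translation": [0,0,-6],"twist": [0,0,0]},{"jaw": 0,"translation": [0,0,-6],"twist": [0,0,0]},{"jaw": 0,"translation": [0,0,-6],"twist": [0,0,0]}]'

```text
time: 11.9
ee_pos: [0.5651, 0.0374, 0.1762]
ee_rot: [180.0, 0.0, -93.3]
wrist_force: [0.8, 0.1, -4.5]
opening: 0.271
```

Call:
play_rows --steps '[{"jaw": 0,"translation": [0,0,-6],"twist": [0,0,0]},{"jaw": 0,"translation": [0,0,-6],"twist": [0,0,0]},{"jaw": 0,"translation": [0,0,-6],"twist": [0,0,0]},{"jaw": 0,"translation": [0,0,-6],"twist": [0,0,0]},{"jaw": 0,"translation": [0,0,-6],"twist": [0,0,0]}]'

```text
time: 12.52
ee_pos: [0.5651, 0.0373, 0.2059]
ee_rot: [179.9, -0.0, -93.3]
wrist_force: [1.1, 0.7, -8.3]
opening: 0.274
```

Call:
play_rows --steps '[{"jaw": 0,"translation": [0,0,-6],"twist": [0,0,0]},{"jaw": 0,"translation": [0,0,-6],"twist": [0,0,0]},{"jaw": 0,"translation": [0,0,-6],"twist": [0,0,0]},{"jaw": 0,"translation": [0,0,-6],"twist": [0,0,0]},{"jaw": 0,"translation": [0,0,-4],"twist": [0,0,0]}]'

```text
time: 13.15
ee_pos: [0.5652, 0.0373, 0.2344]
ee_rot: [180.0, 0.0, -93.3]
wrist_force: [1.6, -0.1, -9.9]
opening: 0.273
```

Call:
play_rows --steps '[{"jaw": 0,"translation": [0,0,-2],"twist": [0,0,0]},{"jaw": 0,"translation": [0,0,-1],"twist": [0,0,0]},{"jaw": 0,"translation": [0,0,0],"twist": [0,0,0]}]'

```text
time: 13.52
ee_pos: [0.5653, 0.0373, 0.237]
ee_rot: [180.0, -0.0, -93.3]
wrist_force: [0.0, -0.3, -8.0]
opening: 0.271
```

Call:
play_rows --steps '[{"jaw": 0,"translation": [0,0,-1],"twist": [0,0,0]},{"jaw": 0,"translation": [0,0,0],"twist": [0,0,0]}]'

```text
time: 13.78
ee_pos: [0.5653, 0.0373, 0.238]
ee_rot: [180.0, -0.0, -93.3]
wrist_force: [-0.4, 0.7, -8.8]
opening: 0.271
```

Call:
play_rows --steps '[{"jaw": 0,"translation": [0,0,-1],"twist": [0,0,0]},{"jaw": 0,"translation": [0,0,0],"twist": [0,0,0]}]'

```text
time: 14.02
ee_pos: [0.5652, 0.0374, 0.2386]
ee_rot: [180.0, -0.0, -93.3]
wrist_force: [0.6, -0.0, -11.0]
opening: 0.278
```

Call:
play_rows --steps '[{"jaw": 0,"translation": [0,0,-1],"twist": [0,0,0]},{"jaw": 0,"translation": [0,0,0],"twist": [0,0,0]}]'

```text
time: 14.28
ee_pos: [0.5651, 0.0375, 0.2388]
ee_rot: [179.9, -0.0, -93.3]
wrist_force: [1.3, -1.4, -16.8]
opening: 0.276
```

Call:
play_rows --steps '[{"jaw": 0,"translation": [0,0,0],"twist": [0,0,0]},{"jaw": 0,"translation": [0,0,0],"twist": [0,0,0]},{"jaw": 0,"translation": [0,0,0],"twist": [0,0,0]},{"jaw": 0,"translation": [0,0,0],"twist": [0,0,0]}]'

```text
time: 14.78
ee_pos: [0.5651, 0.0375, 0.2389]
ee_rot: [179.9, 0.0, -93.3]
wrist_force: [1.9, -1.7, -23.0]
opening: 0.278
```

```bash
python3 - <<'E'
from h import *
take('scene');take('side')
a=load('scene')[0][85:235,150:300];b=load('side')[0][80:230,205:355]
c=np.hstack([cv2.resize(x,(400,400),interpolation=cv2.INTER_CUBIC) for x in(a,b)])
cv2.imwrite('pics/crop4.png',c[:,:,::-1])
E
```

```text
(no output)
```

View pics/crop4.png

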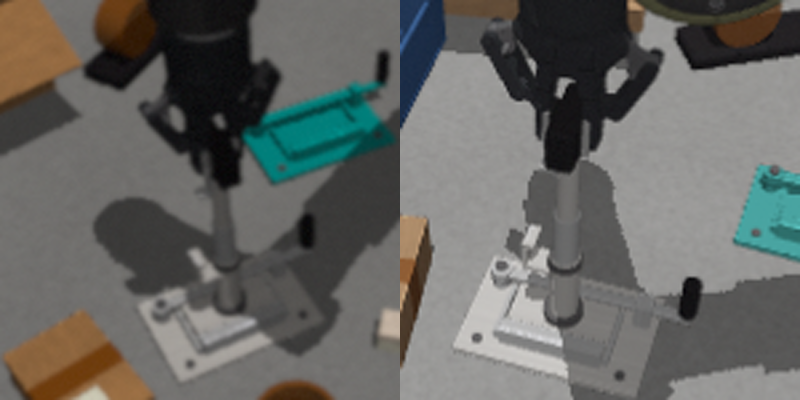

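The crop shows the stick drawn out with the inner and middle tubes showing, the latch in its catch and the foot in the plate. The pull force is creeping up (23 N), so I'll ease it slightly and check that it stays steady.

Call:
play_rows --steps '[{"jaw": 0,"translation": [0,0,0.5],"twist": [0,0,0]},{"jaw": 0,"translation": [0,0,0],"twist": [0,0,0]},{"jaw": 0,"translation": [0,0,0],"twist": [0,0,0]},{"jaw": 0,"translation": [0,0,0],"twist": [0,0,0]}]'

```text
time: 15.38
ee_pos: [0.5651, 0.0374, 0.239]
ee_rot: [179.9, 0.0, -93.3]
wrist_force: [1.2, -0.4, -25.4]
opening: 0.271
```

Call:
play_rows --steps '[{"jaw": 0,"translation": [0,0,0],"twist": [0,0,0]},{"jaw": 0,"translation": [0,0,0],"twist": [0,0,0]},{"jaw": 0,"translation": [0,0,0],"twist": [0,0,0]},{"jaw": 0,"translation": [0,0,0],"twist": [0,0,0]},{"jaw": 0,"translation": [0,0,0],"twist": [0,0,0]},{"jaw": 0,"translation": [0,0,0],"twist": [0,0,0]},{"jaw": 0,"translation": [0,0,0],"twist": [0,0,0]},{"jaw": 0,"translation": [0,0,0],"twist": [0,0,0]}]'

```text
time: 16.38
ee_pos: [0.5651, 0.0374, 0.239]
ee_rot: [179.9, 0.0, -93.3]
wrist_force: [0.2, -0.9, -25.2]
opening: 0.272
```

```bash
python3 -c "
from h import *
print(workorder.hand_in()); s=ctrl.sense(); print(s['time'],s['ee_pos'],s['wrist_force'],s['opening'])"
```

```text
the job is handed in; nothing more can be done
None
the job is handed in; nothing more can be done
```

The job is handed in at about 16.4 s on the robot's clock; it gives no verdict.

- **Latch:** I pushed the knob of the silver plate's latch round with the shut fingers until it met a stiff stop (11 N) where predicted. The pictures afterwards showed the arm lying in the catch.
- **Stick:** I gripped the T-grip across x at 60 N, pressing the button. The pull went past the first stop to a hard end 102 mm up, which fits 100 mm plus the 1.5 mm foot play.
- **Last checks:** Over the last second the grip held steady at TCP z 0.239 m with about 25 N of pull and the opening at 0.27. The last picture showed both tubes out, the latch closed and the foot in the plate. I did not touch the tape roll, the marker box or the carton.
- **What disagreed or was not checked:**
  - The measured opening was about 23 mm against 26 mm expected with the button fully in. I put that down to the pads or the opening scale.
  - The pull force crept from 17 to 25 N before settling, and easing off by 0.5 mm did not lower it.
  - I did not measure the height of the grip's top at the end.

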